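Move the stirred solutions to the bottle carrier in the same order

TASK

The stirring is done: move the four capped vessels from the in-line magnetic stirrer into the grey bottle carrier, one to each compartment and in the same left-to-right order as they stand on the stirrer, so that the row still matches the log sheet. They are glass: stand each one upright on the floor of its compartment before you let it go, and do not drop or knock over any of them.

Things in the scene. Friction and masses are not known exactly. Their poses are not given: they have to be found in the camera images.
- round_bottle: round clear-glass bottle with sloping shoulders, 48 mm diameter at the base, 96 mm tall over its blue screw cap; the cap is 36 mm across and takes the top 26 mm. Closed, about 0.1 to 0.2 kg, loose. Origin: centre of its underside, z up along its axis. At the start it stands on one of the four round plates of the stirrer; the cap can be gripped from above.
- conical_flask: conical clear-glass flask, 50 mm diameter at the base, tapering to a 25 mm neck, 88 mm tall over its blue screw cap; the cap is 32 mm across and takes the top 24 mm. Closed, about 0.1 to 0.2 kg, loose. Origin: centre of its underside, z up along its axis. At the start it stands on one of the four round plates of the stirrer; the cap can be gripped from above.
- square_bottle: square clear-glass bottle, 44 x 44 mm, 102 mm tall over its blue screw cap; the cap is round, 36 mm across and takes the top 26 mm. Closed, about 0.1 to 0.2 kg, loose. Origin: centre of its underside, z up along its axis. At the start it stands on one of the four round plates of the stirrer; the cap can be gripped from above.
- tall_bottle: slim round clear-glass bottle, 36 mm diameter, 114 mm tall over its blue screw cap; the cap is 30 mm across and takes the top 24 mm. Closed, about 0.1 to 0.2 kg, loose. Origin: centre of its underside, z up along its axis. At the start it stands on one of the four round plates of the stirrer; the cap can be gripped from above.
- plate_round: fixed round steel stirring plate, 64 mm diameter, 4 mm thick, on top of the stirrer: the one on which the round bottle stands at the start. It never moves and so keeps that vessel's place in the row. Origin: centre of its underside; its top is 4 mm higher.
- plate_conical: fixed round steel stirring plate, 64 mm diameter, 4 mm thick, on top of the stirrer: the one on which the conical flask stands at the start. It never moves and so keeps that vessel's place in the row. Origin: centre of its underside; its top is 4 mm higher.
- plate_square: fixed round steel stirring plate, 64 mm diameter, 4 mm thick, on top of the stirrer: the one on which the square bottle stands at the start. It never moves and so keeps that vessel's place in the row. Origin: centre of its underside; its top is 4 mm higher.
- plate_tall: fixed round steel stirring plate, 64 mm diameter, 4 mm thick, on top of the stirrer: the one on which the tall bottle stands at the start. It never moves and so keeps that vessel's place in the row. Origin: centre of its underside; its top is 4 mm higher.
- stirrer: four-place in-line magnetic stirrer: fixed white housing 100 x 330 mm, 45 mm high, black strip with four small knobs on its robot side; on the left or the right, turned up to 0.2 rad. Origin: centre of its underside; x away from the robot, y along the row to the robot's left, z up. Plates at y = +120, +40, -40, -120 mm, x = 12 mm (all +-3 mm); vessels stand 49 mm above the origin.
- carrier: fixed grey tray 78 x 288 mm (316 over its end grips), 40 mm high, turned up to 0.2 rad. Origin: centre of its underside; x away from the robot, y along the row to the robot's left, z up. Four open, empty compartments 70 mm (x) by 66 (y; end two 68) at x = 0, y = +106, +35, -35, -106 mm; floor 5 mm above the origin, walls 4 mm thick, tops at 40 mm.
Mind the look-alikes: they are no part of the job. What is shaped like the square_bottle but red is not meant.

How it is judged (in metres and radians):
At the end, for the whole second after the job is handed in: Each vessel stands in the compartment at the same place in the row as its place on the stirrer: within 20 mm of the compartment's centre along and across, underside less than 10 mm above the carrier's underside, upright within 0.1 rad, released and at rest (under 0.02 m/s, 0.2 rad/s) (((y of plate_round in the frame of stirrer between 0.09 and 0.15 m and y of round_bottle in the frame of carrier between 0.086 and 0.126 m) or (y of plate_round in the frame of stirrer between 0.01 and 0.07 m and y of round_bottle in the frame of carrier between 0.015 and 0.055 m) or (y of plate_round in the frame of stirrer between -0.07 and -0.01 m and y of round_bottle in the frame of carrier between -0.055 and -0.015 m) or (y of plate_round in the frame of stirrer between -0.15 and -0.09 m and y of round_bottle in the frame of carrier between -0.126 and -0.086 m)) and x of round_bottle in the frame of carrier between -0.02 and 0.02 m and z of each of round_bottle, conical_flask, square_bottle, tall_bottle in the frame of carrier below 0.01 m and angle between each of round_bottle, conical_flask, square_bottle, tall_bottle's own z axis and vertical below 0.1 rad and linear speed of each of round_bottle, conical_flask, square_bottle, tall_bottle below 0.02 m/s and angular speed of each of round_bottle, conical_flask, square_bottle, tall_bottle below 0.2 rad/s and ((y of plate_conical in the frame of stirrer between 0.09 and 0.15 m and y of conical_flask in the frame of carrier between 0.086 and 0.126 m) or (y of plate_conical in the frame of stirrer between 0.01 and 0.07 m and y of conical_flask in the frame of carrier between 0.015 and 0.055 m) or (y of plate_conical in the frame of stirrer between -0.07 and -0.01 m and y of conical_flask in the frame of carrier between -0.055 and -0.015 m) or (y of plate_conical in the frame of stirrer between -0.15 and -0.09 m and y of conical_flask in the frame of carrier between -0.126 and -0.086 m)) and x of conical_flask in the frame of carrier between -0.02 and 0.02 m and ((y of plate_square in the frame of stirrer between 0.09 and 0.15 m and y of square_bottle in the frame of carrier between 0.086 and 0.126 m) or (y of plate_square in the frame of stirrer between 0.01 and 0.07 m and y of square_bottle in the frame of carrier between 0.015 and 0.055 m) or (y of plate_square in the frame of stirrer between -0.07 and -0.01 m and y of square_bottle in the frame of carrier between -0.055 and -0.015 m) or (y of plate_square in the frame of stirrer between -0.15 and -0.09 m and y of square_bottle in the frame of carrier between -0.126 and -0.086 m)) and x of square_bottle in the frame of carrier between -0.02 and 0.02 m and ((y of plate_tall in the frame of stirrer between 0.09 and 0.15 m and y of tall_bottle in the frame of carrier between 0.086 and 0.126 m) or (y of plate_tall in the frame of stirrer between 0.01 and 0.07 m and y of tall_bottle in the frame of carrier between 0.015 and 0.055 m) or (y of plate_tall in the frame of stirrer between -0.07 and -0.01 m and y of tall_bottle in the frame of carrier between -0.055 and -0.015 m) or (y of plate_tall in the frame of stirrer between -0.15 and -0.09 m and y of tall_bottle in the frame of carrier between -0.126 and -0.086 m)) and x of tall_bottle in the frame of carrier between -0.02 and 0.02 m); the robot touches nothing.
It fails at once if a vessel is knocked over or tipped by more than 0.7 rad (angle between any of round_bottle, conical_flask, square_bottle, tall_bottle's own z axis and vertical above 0.7 rad).
It fails at once if a vessel is dropped into the carrier: out of the fingers over it with its underside more than 10 mm above the compartment's floor ((x of round_bottle in the frame of carrier between -0.045 and 0.045 m and y of round_bottle in the frame of carrier between -0.15 and 0.15 m and z of round_bottle in the frame of carrier between 0.015 and 0.2 m and contact force between round_bottle and the fingers below 0.05 N) or (x of conical_flask in the frame of carrier between -0.045 and 0.045 m and y of conical_flask in the frame of carrier between -0.15 and 0.15 m and z of conical_flask in the frame of carrier between 0.015 and 0.2 m and contact force between conical_flask and the fingers below 0.05 N) or (x of square_bottle in the frame of carrier between -0.045 and 0.045 m and y of square_bottle in the frame of carrier between -0.15 and 0.15 m and z of square_bottle in the frame of carrier between 0.015 and 0.2 m and contact force between square_bottle and the fingers below 0.05 N) or (x of tall_bottle in the frame of carrier between -0.045 and 0.045 m and y of tall_bottle in the frame of carrier between -0.15 and 0.15 m and z of tall_bottle in the frame of carrier between 0.015 and 0.2 m and contact force between tall_bottle and the fingers below 0.05 N)).
It also fails if it takes over 106 s, if anything falls off the work surface, if the arm or the gripper's body presses on something with over 40 N, if the wrist force passes 120 N, or if a joint passes its speed limit or range.

ROBOT

A 6-joint arm with a two-finger parallel gripper is mounted at the origin on the work surface. World frame = base frame: x ahead of the robot, y to its left, z up, the work surface at z = 0. Lengths are in m, angles in degrees, forces in N, time in s.
With the tool pointing down it reaches from about 0.3 to 0.95 m from the base axis. Payload 3.1 kg.
Tool frame: the origin (TCP) lies midway between the tips of the shut fingers; the grasp point (between the pads) lies 19 mm behind it (tcp_to_grasp is the distance from the TCP to the grasp point, in m); z points along the fingers, y is the line along which they close (so a half turn about z gives the same grasp; the last joint's range is limited). The gripper opens to 85 mm and grips with 20 to 120 N. Pads are 22 mm wide; open, the fingers measure 114 mm over their backs; the gripper's body (76 mm by 85 mm) begins 54 mm behind the grasp point. The pads swing forward as they close: fully open they stand 13 mm farther back than shut.
Start: joints at [70.835, 17.653, 93.61, -0, 68.738, -3.994], TCP at [0.164, 0.603, 0.193] pointing down, gripper open.
Joint ranges: [-175.34, 175.34], [-45.06, 112.39], [2.9, 150.54], [-68.45, 248.45], [3.09, 151.38], [-168.51, 168.51]. Speed limits (degrees/s): [159.86, 159.86, 180, 180, 180, 180].

INTERFACE

Orientations are given as a 3x3 rotation matrix whose columns are the frame's x, y, z axes.
In Python, from bench import observe, get_image, finish_job, tcp_to_grasp gives the robot as it stands.
- The arm moves only by the tool move_arm, never from a script. Its argument "deltas" is a list that holds one entry, the list of rows, each a list of 7 numbers: the shift along the world's x, y, z scaled (see below), then the turn, a rotation vector about the world's x, y, z scaled (see below), then the closure, from 0 (fully open) to 1 (shut). In form: [[[dx, dy, dz, ax, ay, az, jaw], ...]]. A call has exactly 10 rows; each row is the pose to reach, as a shift and turn from the pose commanded when the call began; what a row does not reach only later rows make up. The controller multiplies each number of a shift by 400 mm and each number of a turn by 1.5 rad. A row lasts 1/8 s, in which the tool goes at most 62.5 mm and 10.7 degrees, less where a joint would pass 70% of its speed; a pose out of reach is approached as far as the arm can. A call with a number of a shift or a turn outside -1 to 1 is refused whole. A call with a gripper value outside its range is refused whole. The fingers move at their own pace and stop on an object; the grip force is fixed at half the most. Time passes only in rows, so rows that repeat a pose let the fingers close, or fill a call up. It gives the time, the measured TCP pose, the force, the opening and the grip force at its end, in the units of the state.
- observe(): the state, without advancing time (a new reading comes with each control period).
- get_image(name): name is "side" or "top" or "wrist"; returns a dict with "img" (480x640x3 uint8, red, green, blue), "camera_matrix" (3x3 intrinsics, pixels), "rvec" (rotation vector, rad) and "tvec" (3), from world to camera coordinates, as OpenCV has them. Camera axes: x right, y down, z forward; pixel columns grow to the right and rows downward; lengths in m; the calibration is good to about 2 mm. The wrist camera is an equidistant fisheye: a pixel r from the principal point sees the ray r / f radians off the axis. A picture is of the moment at which its call begins. There is no depth.
- finish_job(): hands the job in; it is judged then, once.
The state is a dict: "clock": time; "joint_positions": joint angles; "joint_vel": joint speeds; "joint_efforts": joint torques, N m; "tool_pos": TCP position; "tcp_rot": TCP orientation; "contact_force": force on the tool from outside, world axes, zero at the start; "moment": the same for the moment, N m; "opening": finger opening in m; "grasp_force": force on a finger pad.
Only numpy, scipy, OpenCV 4.12 (cv2) and the standard library are available. Lean on these libraries where they do the work, as an engineer would, in place of code of your own. Each camera call takes 0.05 s, during which the arm holds its last target. There are 200 camera calls.

## Working session

There is one attempt and no reset: what is moved stays moved. The work goes in short steps, Python scripts to look and compute and a tool call to move; the robot and the scene stay as the last step left them, time stands still between calls to the robot, and variables do not carry over. Pictures are saved under pics/ and viewed, at most 14 in all, crops included, and the job is handed in when it is done.

Besides the shell and the picture viewer there is one more tool, called after "Call:" as name(argument=value, ...) on one line, values as JSON. move_arm: Moves the arm, as the interface text tells. Shifts and turns lie within -1 to 1; 1 stands for 400 mm of shift or 1.5 rad of turn. Its arguments: {"type":"object","properties":{"deltas":{"type":"array","items":{"type":"array","items":{"type":"array","items":{"type":"number"}}}}},"required":["deltas"]}

```bash
mkdir -p pics; cat > h.py <<'E'
import numpy as np, cv2
from bench import observe, get_image, finish_job, tcp_to_grasp
def cam(n):
    d=get_image(n); d={k:(np.array(v) if k!='img' else v) for k,v in d.items()}; return d
def ray(d,px,fish=False):
    K=d['camera_matrix'];R=cv2.Rodrigues(np.float64(d['rvec']))[0];t=np.float64(d['tvec']).reshape(3)
    u=(px[0]-K[0,2])/K[0,0];v=(px[1]-K[1,2])/K[1,1]
    if fish:
        r=np.hypot(u,v)+1e-12;c=np.array([u/r*np.sin(r),v/r*np.sin(r),np.cos(r)])
    else: c=np.array([u,v,1.])
    return -R.T@t,R.T@c
def onz(d,px,z,fish=False):
    o,r=ray(d,px,fish);return o+r*(z-o[2])/r[2]
E
python3 - <<'E'
from h import *
for n in('top','side','wrist'):
    d=cam(n);cv2.imwrite(f'pics/{n}0.png',d['img'][:,:,::-1]);o,r=ray(d,(320,240),n=='wrist');print(n,o.round(3),r.round(3),d['camera_matrix'][0,0])
s=observe();print(s['tool_pos'],s['tcp_rot'],s['clock'],s['opening'],tcp_to_grasp)
E
```

```text
top [0.347 0.015 0.928] [ 0.183 -0.006 -0.983] 509.2204380679304
side [ 0.258 -0.834  1.079] [ 0.18   0.646 -0.743] 613.8260985680749
wrist [0.092 0.623 0.373] [ 0.28  -0.078 -0.957] 371.64829954431775
[0.16337346 0.60254955 0.19252814] [[-9.65144894e-01  2.61715475e-01 -5.86665672e-04]
 [ 2.61716102e-01  9.65143437e-01 -1.68145019e-03]
 [ 1.26154990e-04 -1.77638292e-03 -9.99998414e-01]] 0.15 0.08523948501133634 0.0187
```

View pics/top0.png

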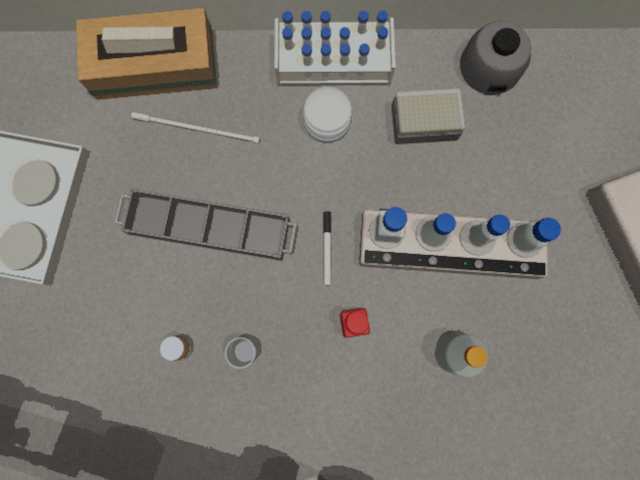

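View pics/side0.png

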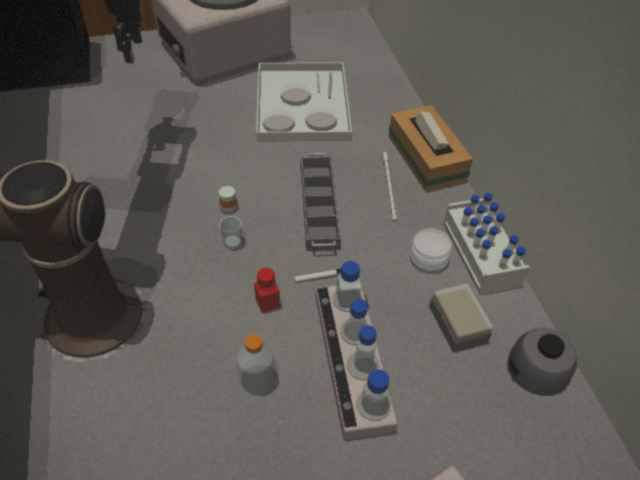

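Caps in the top view that could be the vessels: (395,219), (445,224), (498,225) and (546,230), all blue, on the stirrer. Look-alikes are the red square bottle (356,323), the orange-capped bottle (466,355), and the small blue-capped vials in the rack (~330,35). I choose the four blue caps on the stirrer. Next is a close crop to check them.

```bash
python3 - <<'E'
from h import *
T=cam('top');S=cam('side')
def blobs(d,box):
    h=cv2.cvtColor(d['img'],cv2.COLOR_RGB2HSV);m=cv2.inRange(h,(105,140,60),(125,255,255))
    n,l,st,c=cv2.connectedComponentsWithStats(m);x0,y0,x1,y1=box
    return sorted([(tuple(c[i].round(1)),int(st[i,4])) for i in range(1,n) if st[i,4]>80 and x0<c[i][0]<x1 and y0<c[i][1]<y1])
bt=blobs(T,(350,180,640,260));bs=sorted(blobs(S,(320,255,400,420)),key=lambda b:b[0][1])
print(bt,bs)
for a,b in zip(bt,bs):
    o,r=ray(T,a[0]);p,q=ray(S,b[0]);r/=np.linalg.norm(r);q/=np.linalg.norm(q)
    s=np.linalg.lstsq(np.c_[r,-q],p-o,rcond=None)[0];A=o+r*s[0];B=p+q*s[1]
    print(((A+B)/2).round(4),np.linalg.norm(A-B).round(4), [onz(T,a[0],z)[:2].round(4) for z in (.138,.125,.151,.132)])
c=cv2.resize(T['img'][180:270,110:310],(800,360),interpolation=cv2.INTER_CUBIC)
e=cv2.resize(S['img'][255:440,305:405],(300,555),interpolation=cv2.INTER_CUBIC)
f=cv2.resize(T['img'][195:285,350:570],(800,327)[:2],interpolation=cv2.INTER_CUBIC)
cv2.imwrite('pics/a.png',np.vstack([c,f])[:600,:,::-1]);cv2.imwrite('pics/b.png',e[:,:,::-1])
E
```

```text
[((np.float64(394.6), np.float64(218.8)), 420), ((np.float64(444.5), np.float64(223.6)), 323), ((np.float64(498.7), np.float64(224.5)), 324), ((np.float64(547.7), np.float64(229.4)), 440)] [((np.float64(350.1), np.float64(268.1)), 181), ((np.float64(358.6), np.float64(305.7)), 172), ((np.float64(367.3), np.float64(332.5)), 166), ((np.float64(378.1), np.float64(378.7)), 283)]
[ 0.5248 -0.1074  0.1455] 0.0009 [array([ 0.527 , -0.1086]), array([ 0.53  , -0.1106]), array([ 0.5241, -0.1065]), array([ 0.5284, -0.1095])]
[ 0.5194 -0.1894  0.1315] 0.001 [array([ 0.5185, -0.1877]), array([ 0.5213, -0.1911]), array([ 0.5157, -0.1844]), array([ 0.5198, -0.1893])]
[ 0.5113 -0.267   0.157 ] 0.0018 [array([ 0.5163, -0.2741]), array([ 0.5191, -0.2788]), array([ 0.5135, -0.2693]), array([ 0.5176, -0.2763])]
[ 0.5067 -0.3511  0.1389] 0.0014 [array([ 0.5076, -0.3516]), array([ 0.5103, -0.3577]), array([ 0.505 , -0.3456]), array([ 0.5089, -0.3544])]
```

View pics/a.png

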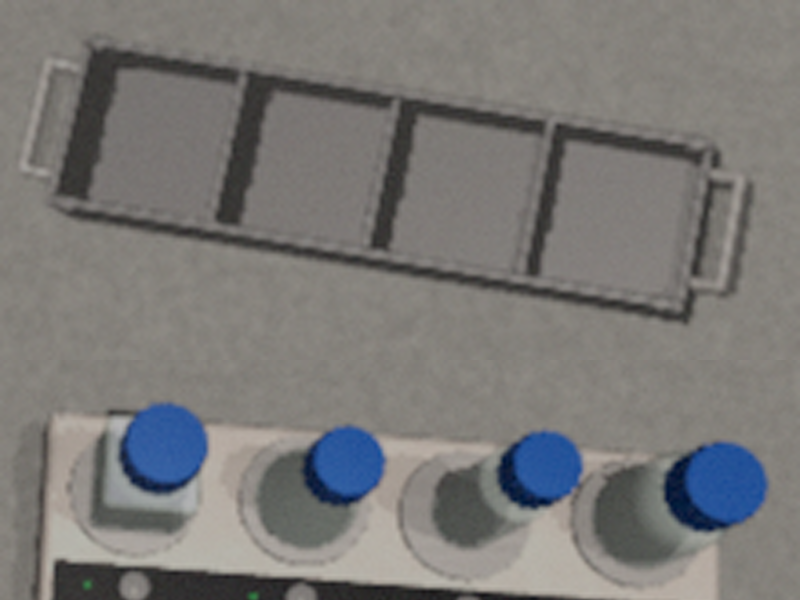

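View pics/b.png

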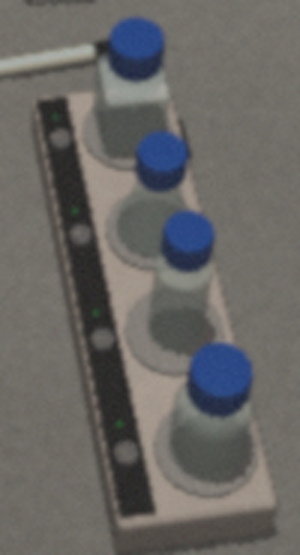

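The crops show the vessels left to right as square (395,219), conical (445,224), tall (498,225) and round (548,229). All four are clear glass with blue caps. The carrier's outer rim corners in the top view are about (133,190), (289,215.5), (282.5,256.3) and (123,230.8).

```bash
python3 - <<'E'
from h import *
T=cam('top')
P=np.array([onz(T,p,.04) for p in ((133,190),(289,215.5),(282.5,256.3),(123,230.8))])[:,:2]
print(P.round(4),[np.linalg.norm(P[i]-P[(i+1)%4]).round(4) for i in range(4)])
c=P.mean(0);u=(P[0]+P[3]-P[1]-P[2]);u/=np.linalg.norm(u);yaw=np.arctan2(-u[0],u[1])
print(c.round(4),yaw.round(3))
# divider tops (crop px) as a check
for p in ((245,74),(400,99),(550,124)): print(onz(T,(110+p[0]/4,180+p[1]/4),.04)[:2].round(4))
for y in (.106,.035,-.035,-.106): print((c+u*y).round(4))
R=observe()['tcp_rot'];print(np.degrees(np.arctan2(R[1][1],R[0][1])))
E
```

```text
[[0.6065 0.3456]
 [0.557  0.0649]
 [0.4833 0.0763]
 [0.5317 0.3592]] [np.float64(0.285), np.float64(0.0746), np.float64(0.287), np.float64(0.076)]
[0.5447 0.2115] -0.172
[0.5902 0.2763]
[0.578  0.2065]
[0.5659 0.1392]
[0.5628 0.3159]
[0.5507 0.246 ]
[0.5387 0.177 ]
[0.5265 0.1071]
74.82933652601831
```

Call:
move_arm(deltas=[[[0,0,0.1,0,0,0,0],[0.1,-0.15,0.2,0,0,-0.1,0],[0.2,-0.3,0.2,0,0,-0.22,0],[0.3,-0.45,0.2,0,0,-0.34,0],[0.4,-0.6,0.2,0,0,-0.46,0],[0.5,-0.75,0.2,0,0,-0.58,0],[0.6,-0.9,0.2,0,0,-0.7,0],[0.7,-1,0.2,0,0,-0.82,0],[0.8,-1,0.2,0,0,-0.949,0],[0.8,-1,0.2,0,0,-0.949,0]]])

```text
clock: 1.55
tool_pos: [0.4859, 0.2009, 0.2737]
tcp_rot: [[0.122, 0.993, 0.001], [0.993, -0.122, -0.0], [-0.0, 0.001, -1.0]]
contact_force: [-0.6, -0.0, -0.4]
opening: 0.0853
grasp_force: 0.0
```

```bash
python3 - <<'E'
from h import *
d=cam('wrist');cv2.imwrite('pics/w1.png',d['img'][:,:,::-1]);s=observe();print(s['tool_pos'])
E
```

```text
[0.48810124 0.19974299 0.2735592 ]
```

View pics/w1.png

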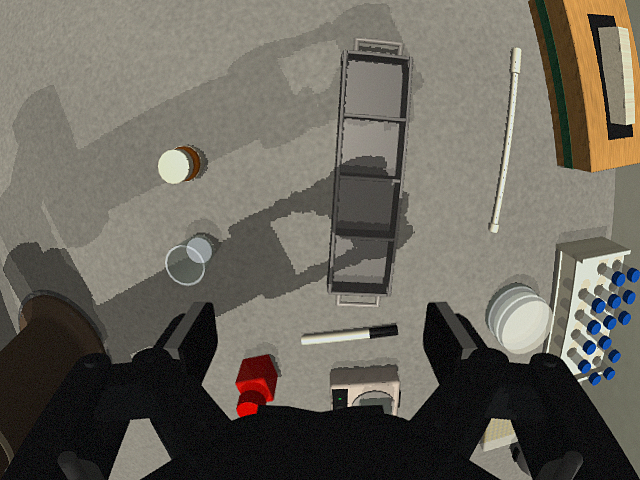

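Call:
move_arm(deltas=[[[0.02,-0.15,0,0,0,0,0],[0.04,-0.3,0,0,0,0,0],[0.06,-0.45,0,0,0,0,0],[0.08,-0.6,0,0,0,0,0],[0.1,-0.72,0,0,0,0,0],[0.102,-0.776,0,0,0,0,0],[0.102,-0.776,0,0,0,0,0],[0.102,-0.776,0,0,0,0,0],[0.102,-0.776,0,0,0,0,0],[0.102,-0.776,0,0,0,0,0]]])

```text
clock: 2.85
tool_pos: [0.5244, -0.1062, 0.2736]
tcp_rot: [[0.116, 0.993, 0.0], [0.993, -0.116, 0.0], [0.0, 0.0, -1.0]]
contact_force: [-0.1, -0.6, 0.6]
opening: 0.0857
grasp_force: 0.0
```

The wrist view shows the empty carrier with rim corners at (344,52), (411,57), (390,293) and (331,290), and all compartments clear. The arm is now over the square bottle, so I descend and grip.

Call:
move_arm(deltas=[[[0,-0.003,-0.1,0,0,0,0],[0,-0.003,-0.2,0,0,0,0],[0,-0.003,-0.28,0,0,0,0],[0,-0.003,-0.34,0,0,0,0],[0,-0.003,-0.372,0,0,0,0],[0,-0.003,-0.372,0,0,0,0],[0,-0.003,-0.372,0,0,0,0],[0,-0.003,-0.372,0,0,0,0.3],[0,-0.003,-0.372,0,0,0,0.4],[0,-0.003,-0.372,0,0,0,0.45]]])

```text
clock: 4.1
tool_pos: [0.5247, -0.1085, 0.1251]
tcp_rot: [[0.117, 0.993, 0.001], [0.993, -0.117, -0.0], [-0.0, 0.001, -1.0]]
contact_force: [0.1, -0.2, 0.6]
opening: 0.0466
grasp_force: 0.0
```

```bash
python3 - <<'E'
from h import *
d=cam('wrist');cv2.imwrite('pics/w2.png',d['img'][:,:,::-1]);s=observe();print(s['tool_pos'],s['opening'],s['contact_force'],s['grasp_force'])
E
```

```text
[ 0.52454145 -0.10847567  0.12495958] 0.04687001716691416 [-0.89119958  0.05778806  0.10616421] 0.0
```

View pics/w2.png

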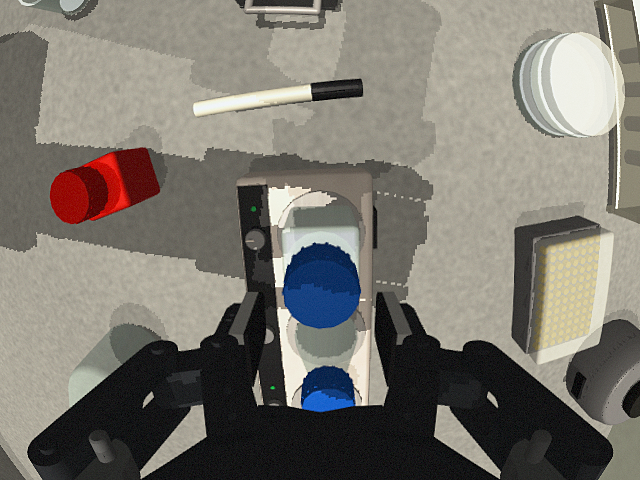

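```bash
python3 - <<'E'
from h import *
d=cam('wrist');h=cv2.cvtColor(d['img'],cv2.COLOR_RGB2HSV);m=cv2.inRange(h,(105,140,60),(125,255,255))
n,l,st,c=cv2.connectedComponentsWithStats(m)
for i in range(1,n):
    if st[i,4]>1000: print(c[i].round(1),st[i],[onz(d,c[i],z,True).round(4) for z in (.151,.145,.138)])
R=cv2.Rodrigues(d['rvec'])[0];t=d['tvec'].reshape(3);K=d['camera_matrix'];tp=observe()['tool_pos']
for dz in (0,.01,.02,.03):
    p=R@(tp+[0,0,dz])+t;th=np.arctan2(np.hypot(*p[:2]),p[2]);print(dz,K[:2,2]+K[0,0]*th*p[:2]/np.hypot(*p[:2]))
print(onz(d,(322,288),.151,True),-R.T@t)
E
```

```text
[321.4 286.4] [ 283  242   78   87 5140] [array([ 0.5263, -0.1028,  0.151 ]), array([ 0.526 , -0.1055,  0.145 ]), array([ 0.5257, -0.1086,  0.138 ])]
[327.1 390. ] [ 301  366   54   46 2006] [array([ 0.5222, -0.1635,  0.151 ]), array([ 0.5218, -0.1685,  0.145 ]), array([ 0.5213, -0.1743,  0.138 ])]
0 [318.85071934 276.25446569]
0.01 [318.84169615 283.86821042]
0.02 [318.83204498 292.27021893]
0.03 [318.8217277  301.57950331]
[ 0.52648349 -0.10364664  0.151     ] [ 0.53339014 -0.03448991  0.30543009]
```

The wrist view puts the cap centre at (321,286), and rays place it within 2 mm of the grasp point. I trim for that and close.

Call:
move_arm(deltas=[[[0.003,0.004,0,0,0,0,0.45],[0.003,0.004,0,0,0,0,0.5],[0.003,0.004,0,0,0,0,0.6],[0.003,0.004,0,0,0,0,1],[0.003,0.004,0,0,0,0,1],[0.003,0.004,0,0,0,0,1],[0.003,0.004,0,0,0,0,1],[0.003,0.004,0,0,0,0,1],[0.003,0.004,0.01,0,0,0,1],[0.003,0.004,0.03,0,0,0,1]]])

```text
clock: 5.45
tool_pos: [0.5253, -0.1067, 0.1368]
tcp_rot: [[0.117, 0.993, -0.001], [0.993, -0.117, 0.0], [0.0, -0.001, -1.0]]
contact_force: [0.3, 0.3, 0.0]
opening: 0.0004
grasp_force: 0.0
```

```bash
python3 - <<'E'
from h import *
a=cam('wrist')['img'];b=cam('side')['img']
cv2.imwrite('pics/w3.png',np.hstack([a[150:480,150:500],cv2.resize(b[220:440,260:440],(450,550))[:330]])[:,:,::-1]);s=observe();print(s['tool_pos'],s['opening'])
E
```

```text
[ 0.52674124 -0.10710115  0.13812797] -0.00010147971769904617
```

View pics/w3.png

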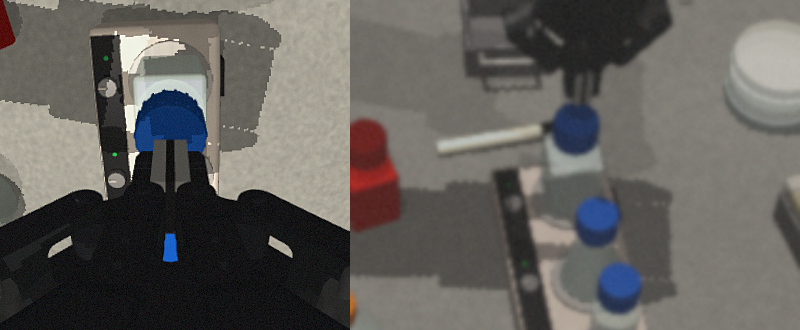

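```bash
python3 - <<'E'
from h import *
W=cam('wrist');S=cam('side');tp=observe()['tool_pos'];print(tp)
def proj(d,X,f):
    p=cv2.Rodrigues(d['rvec'])[0]@X+d['tvec'].reshape(3);K=d['camera_matrix'];r=np.hypot(*p[:2]);k=np.arctan2(r,p[2]) if f else r/p[2]
    return (K[:2,2]+K[0,0]*k*p[:2]/r).round(1)
for dz in (0,.01,.02): print(proj(W,tp+[0,0,dz],1),proj(S,tp+[0,0,dz],0))
h=cv2.cvtColor(S['img'],cv2.COLOR_RGB2HSV);m=cv2.inRange(h,(105,140,60),(125,255,255))
n,l,st,c=cv2.connectedComponentsWithStats(m)
print([(c[i].round(1),st[i]) for i in range(1,n) if st[i,4]>80 and 320<c[i][0]<400])
a=cv2.resize(W['img'][230:380,245:395],(400,400));b=cv2.resize(S['img'][235:295,320:380],(400,400))
cv2.imwrite('pics/w4.png',np.hstack([a,b])[:,:,::-1])
E
```

```text
[ 0.5260516  -0.10690838  0.13728341]
[317.6 275.5] [350.6 270.4]
[317.6 283.1] [350.9 267.2]
[317.6 291.4] [351.2 263.9]
[(array([350.1, 269.8]), array([343, 264,  16,  12, 100], dtype=int32)), (array([358.6, 306. ]), array([351, 300,  16,  14, 177], dtype=int32)), (array([367.6, 332.5]), array([360, 326,  16,  14, 180], dtype=int32)), (array([378. , 378.7]), array([369, 370,  19,  18, 281], dtype=int32))]
```

View pics/w4.png

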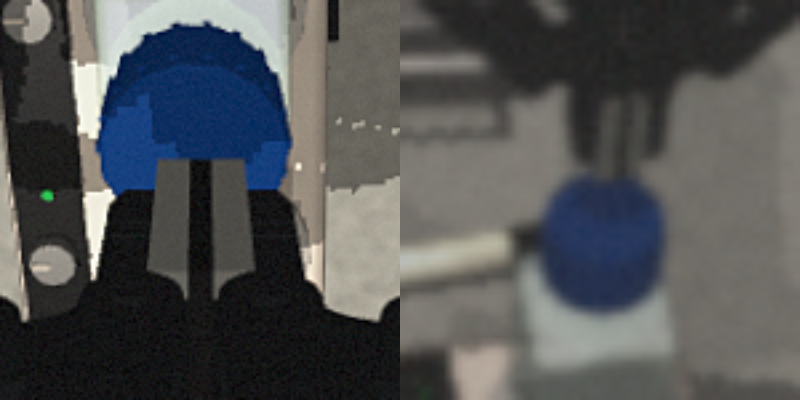

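The close-up shows the shut tips at wrist pixel (320,289), about 18 mm higher than the reported TCP projects, just above the cap top. The bottle hasn't been disturbed. So the tips sit about 18 mm above the reported TCP, and I need to grip that much lower.

Call:
move_arm(deltas=[[[0,0,0.05,0,0,0,1],[0,0,0.05,0,0,0,0],[0,0,0.05,0,0,0,0],[0,0,0.05,0,0,0,0],[0,0,0.05,0,0,0,0],[0,0,0,0,0,0,0],[0,0,-0.04,0,0,0,0],[0,0,-0.078,0,0,0,0],[0,0,-0.078,0,0,0,0],[0,0,-0.078,0,0,0,0.45]]])

```text
clock: 6.9
tool_pos: [0.5259, -0.1069, 0.1056]
tcp_rot: [[0.117, 0.993, 0.0], [0.993, -0.117, -0.0], [-0.0, 0.0, -1.0]]
contact_force: [-0.1, 0.4, 0.3]
opening: 0.0697
grasp_force: 0.0
```

Call:
move_arm(deltas=[[[0,0,0,0,0,0,0.5],[0,0,0,0,0,0,0.55],[0,0,0,0,0,0,0.6],[0,0,0,0,0,0,0.7],[0,0,0,0,0,0,1],[0,0,0,0,0,0,1],[0,0,0,0,0,0,1],[0,0,0,0,0,0,1],[0,0,0,0,0,0,1],[0,0,0,0,0,0,1]]])

```text
clock: 8.15
tool_pos: [0.5262, -0.107, 0.1066]
tcp_rot: [[0.117, 0.993, 0.001], [0.993, -0.117, -0.0], [-0.0, 0.001, -1.0]]
contact_force: [-1.1, -0.0, 5.1]
opening: 0.0326
grasp_force: 59.0
```

```bash
python3 - <<'E'
from h import *
W=cam('wrist');S=cam('side')
a=cv2.resize(W['img'][210:360,245:395],(400,400));b=cv2.resize(S['img'][235:315,310:390],(400,400))
cv2.imwrite('pics/w5.png',np.hstack([a,b])[:,:,::-1])
E
```

```text
(no output)
```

View pics/w5.png

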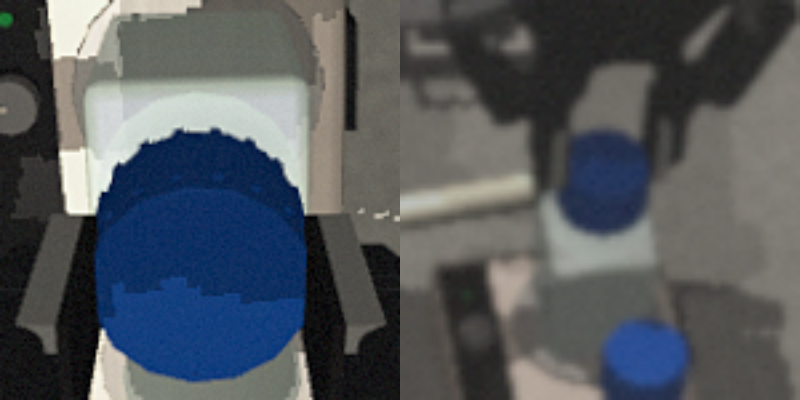

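Both views show the cap centred between the pads. I lift straight up and check that it holds.

Call:
move_arm(deltas=[[[0,0,0.01,0,0,0,1],[0,0,0.03,0,0,0,1],[0,0,0.05,0,0,0,1],[0,0,0.05,0,0,0,1],[0,0,0.1,0,0,0,1],[0,0,0.16,0,0,0,1],[0,0,0.22,0,0,0,1],[0,0,0.28,0,0,0,1],[0,0,0.325,0,0,0,1],[0,0,0.325,0,0,0,1]]])

```text
clock: 9.5
tool_pos: [0.5268, -0.1071, 0.2371]
tcp_rot: [[0.117, 0.993, 0.003], [0.993, -0.117, -0.001], [-0.001, 0.003, -1.0]]
contact_force: [-0.1, -0.4, -1.9]
opening: 0.0325
grasp_force: 59.7
```

```bash
python3 - <<'E'
from h import *
W=cam('wrist');S=cam('side');o=observe();print(o['tool_pos'],o['opening'],o['grasp_force'],o['contact_force'])
a=cv2.resize(W['img'],(400,300));b=cv2.resize(S['img'][150:390,230:550],(400,300))
cv2.imwrite('pics/w6.png',np.hstack([a,b])[:,:,::-1])
E
```

```text
[ 0.525087   -0.10663245  0.23473052] 0.032600634370609 59.72070515155792 [-0.26665579  0.39830018 -1.36446236]
```

View pics/w6.png

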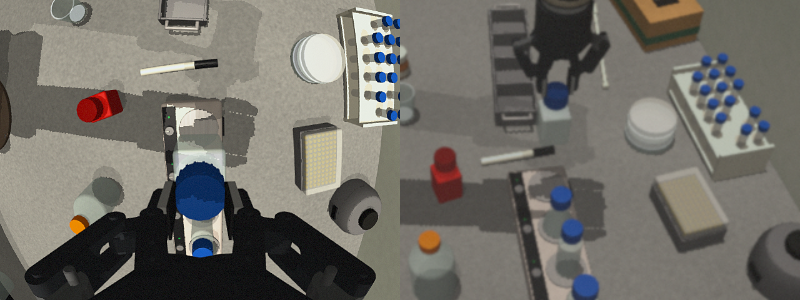

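The square bottle is held upright, with about 60 N of grip, and is clear of the stirrer. Now carry it over to compartment 1.

Call:
move_arm(deltas=[[[0.01,0.08,0,0,0,0,1],[0.02,0.2,0,0,0,0,1],[0.03,0.32,0,0,0,0,1],[0.04,0.44,0,0,0,0,1],[0.05,0.56,0,0,0,0,1],[0.06,0.68,0,0,0,0,1],[0.07,0.8,0,0,0,0,1],[0.08,0.9,0,0,0,0,1],[0.09,0.98,0,0,0,0,1],[0.092,1,0,0,0,0,1]]])

```text
clock: 10.85
tool_pos: [0.5613, 0.2946, 0.2333]
tcp_rot: [[0.115, 0.993, -0.003], [0.993, -0.115, -0.001], [-0.001, -0.003, -1.0]]
contact_force: [0.4, -0.9, -0.6]
opening: 0.0326
grasp_force: 59.7
```

Call:
move_arm(deltas=[[[0,0.03,0,0,0,0,1],[0,0.057,0,0,0,0,1],[0,0.057,0,0,0,0,1],[0,0.057,-0.05,0,0,0,1],[0,0.057,-0.1,0,0,0,1],[0,0.057,-0.16,0,0,0,1],[0,0.057,-0.22,0,0,0,1],[0,0.057,-0.25,0,0,0,1],[0,0.057,-0.25,0,0,0,1],[0,0.057,-0.25,0,0,0,1]]])

```text
clock: 12.1
tool_pos: [0.5631, 0.3162, 0.1362]
tcp_rot: [[0.117, 0.993, 0.001], [0.993, -0.117, 0.001], [0.001, 0.001, -1.0]]
contact_force: [0.2, 0.1, -1.7]
opening: 0.0326
grasp_force: 59.7
```

```bash
python3 - <<'E'
from h import *
W=cam('wrist');S=cam('side');o=observe();print(o['tool_pos'],o['opening'],o['grasp_force'],o['contact_force'])
a=cv2.resize(W['img'][100:400,120:520],(400,300));b=cv2.resize(S['img'][100:280,230:470],(400,300))
cv2.imwrite('pics/w7.png',np.hstack([a,b])[:,:,::-1])
E
```

```text
[0.56339767 0.31646339 0.13688188] 0.03261296084920787 59.74898636341095 [-0.5032166  -0.388535   -1.02468792]
```

View pics/w7.png

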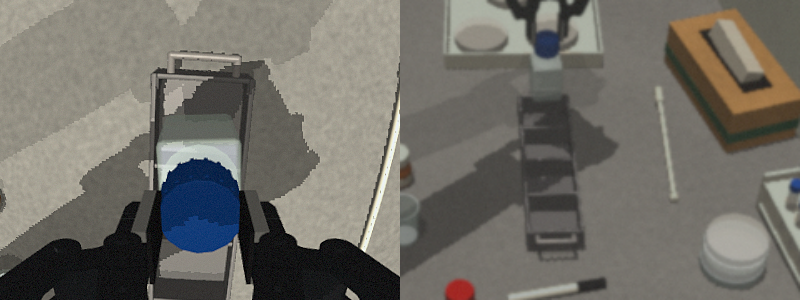

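The bottle is upright over the end compartment. The carrier's far rim corners in the wrist image are about (272,174) and (373,174), which I use to check the carrier pose.

```bash
python3 - <<'E'
from h import *
W=cam('wrist')
A,B=[onz(W,p,.04,True)[:2] for p in ((272,174),(373,174))];print(A,B,np.linalg.norm(A-B),(A+B)/2)
u=np.array([.172,.985]);print((A+B)/2-u*.038)
E
```

```text
[0.53353368 0.36288931] [0.60896707 0.35396917] 0.0759589805979203 [0.57125038 0.35842924]
[0.56471438 0.32099924]
```

Call:
move_arm(deltas=[[[0.002,0.005,-0.03,0,0,0,1],[0.002,0.005,-0.06,0,0,0,1],[0.002,0.005,-0.09,0,0,0,1],[0.002,0.005,-0.12,0,0,0,1],[0.002,0.005,-0.15,0,0,0,1],[0.002,0.005,-0.17,0,0,0,1],[0.002,0.005,-0.18,0,0,0,1],[0.002,0.005,-0.18,0,0,0,1],[0.002,0.005,-0.18,0,0,0,1],[0.002,0.005,-0.18,0,0,0,1]]])

```text
clock: 13.5
tool_pos: [0.5635, 0.3182, 0.0639]
tcp_rot: [[0.117, 0.993, 0.001], [0.993, -0.117, 0.0], [0.0, 0.001, -1.0]]
contact_force: [1.0, 0.1, -1.4]
opening: 0.0326
grasp_force: 59.8
```

```bash
python3 - <<'E'
from h import *
o=observe();print(o['tool_pos'],o['opening'],o['grasp_force'],o['contact_force'])
E
```

```text
[0.56350708 0.31815091 0.06390379] 0.03262629266541223 59.75199043750763 [ 0.98779949  0.11071556 -1.42371467]
```

Nearly down at about 2 mm. I lower in small steps to contact.

Call:
move_arm(deltas=[[[0,0,-0.001,0,0,0,1],[0,0,-0.002,0,0,0,1],[0,0,-0.003,0,0,0,1],[0,0,-0.004,0,0,0,1],[0,0,-0.005,0,0,0,1],[0,0,-0.006,0,0,0,1],[0,0,-0.006,0,0,0,1],[0,0,-0.006,0,0,0,1],[0,0,-0.006,0,0,0,1],[0,0,-0.006,0,0,0,1]]])

```text
clock: 14.75
tool_pos: [0.5635, 0.3183, 0.0627]
tcp_rot: [[0.117, 0.993, 0.0], [0.993, -0.117, 0.0], [0.001, 0.0, -1.0]]
contact_force: [-2.4, -1.3, 7.8]
opening: 0.0327
grasp_force: 60.6
```

On the floor, with 8 N of contact force. Release and retreat upward.

Call:
move_arm(deltas=[[[0,0,0.002,0,0,0,0.5],[0,0,0.002,0,0,0,0.3],[0,0,0.002,0,0,0,0],[0,0,0.002,0,0,0,0],[0,0,0.002,0,0,0,0],[0,0,0.05,0,0,0,0],[0,0,0.15,0,0,0,0],[0,0,0.27,0,0,0,0],[0,0,0.4,0,0,0,0],[0,0,0.45,0,0,0,0]]])

```text
clock: 16.0
tool_pos: [0.5657, 0.3192, 0.2475]
tcp_rot: [[0.117, 0.993, 0.008], [0.993, -0.117, 0.004], [0.005, 0.008, -1.0]]
contact_force: [0.8, 0.5, 1.1]
opening: 0.0855
grasp_force: 0.0
```

```bash
python3 - <<'E'
from h import *
W=cam('wrist');o=observe();print(o['tool_pos'],o['opening'],o['contact_force'])
cv2.imwrite('pics/w8.png',W['img'][:,:,::-1])
E
```

```text
[0.56612528 0.31944483 0.24856952] 0.08492865694681666 [0.86827642 0.22857614 1.26450416]
```

View pics/w8.png

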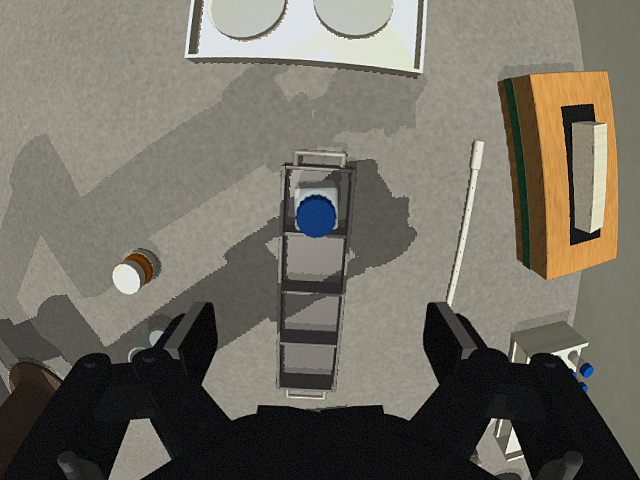

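The square bottle stands upright in the end compartment, its cap at (316,215). I go to the conical flask while checking the carrier estimate.

```bash
python3 - <<'E'
from h import *
W=cam('wrist');print(observe()['tool_pos'])
P=np.array([onz(W,p,.04,True)[:2] for p in ((280,165),(356,167),(336,390),(277,387))]);print(P.round(4),P.mean(0),np.linalg.norm((P[0]+P[1]-P[2]-P[3])/2))
u=P[0]+P[1]-P[2]-P[3];u/=np.linalg.norm(u);print(u)
for y in (.106,.035,-.035,-.106):print(P.mean(0)+u*y)
print(onz(W,(316,215),.107,True))
E
```

```text
[0.56519614 0.31896494 0.2455135 ]
[[0.5321 0.364 ]
 [0.6109 0.3523]
 [0.5607 0.069 ]
 [0.4837 0.0832]] [0.54684519 0.21713211] 0.2863232432788109
[0.17214352 0.98507188]
[0.5650924  0.32154973]
[0.55287021 0.25160962]
[0.54082017 0.18265459]
[0.52859798 0.11271449]
[0.5647966  0.32076185 0.107     ]
```

Call:
move_arm(deltas=[[[-0.01,-0.1,0,0,0,0,0],[-0.02,-0.22,0,0,0,0,0],[-0.04,-0.34,0,0,0,0,0],[-0.05,-0.46,0,0,0,0,0],[-0.06,-0.58,0,0,0,0,0],[-0.07,-0.7,0,0,0,0,0],[-0.08,-0.82,0,0,0,0,0],[-0.1,-0.94,0,0,0,0,0],[-0.113,-1,0,0,0,0,0],[-0.113,-1,0,0,0,0,0]]])

```text
clock: 17.35
tool_pos: [0.5161, -0.0831, 0.2386]
tcp_rot: [[0.12, 0.993, -0.004], [0.993, -0.12, 0.001], [0.0, -0.005, -1.0]]
contact_force: [-0.3, 0.6, 1.1]
opening: 0.0854
grasp_force: 0.0
```

Call:
move_arm(deltas=[[[0,-0.1,0,0,0,0,0],[0,-0.2,0,0,0,0,0],[0,-0.269,0,0,0,0,0],[0,-0.269,0,0,0,0,0],[0,-0.269,0,0,0,0,0],[0,-0.269,0,0,0,0,0],[0,-0.269,0,0,0,0,0],[0,-0.269,0,0,0,0,0],[0,-0.269,0,0,0,0,0],[0,-0.269,0,0,0,0,0]]])

```text
clock: 18.6
tool_pos: [0.518, -0.1896, 0.2411]
tcp_rot: [[0.117, 0.993, 0.0], [0.993, -0.117, -0.0], [0.0, 0.0, -1.0]]
contact_force: [0.3, -0.3, 0.2]
opening: 0.0852
grasp_force: 0.0
```

```bash
cat > w.py <<'E'
from h import *
import sys
z=float(sys.argv[1]) # cap mid height
W=cam('wrist');print(observe()['tool_pos'].round(4))
h=cv2.cvtColor(W['img'],cv2.COLOR_RGB2HSV);m=cv2.inRange(h,(105,140,60),(125,255,255))
n,l,st,c=cv2.connectedComponentsWithStats(m)
for i in range(1,n):
    if st[i,4]>300: print(c[i].round(1),st[i],onz(W,c[i],z,True).round(4))
E
python3 w.py .129
```

```text
[ 0.518  -0.1896  0.2411]
[322.1 223.3] [ 302  201   41   44 1310] [ 0.5204 -0.1897  0.129 ]
[323.1 323. ] [ 304  300   38   44 1220] [ 0.5108 -0.2812  0.129 ]
[327.9 386.1] [ 310  365   38   42 1219] [ 0.507  -0.3548  0.129 ]
```

Call:
move_arm(deltas=[[[0.004,0,-0.08,0,0,0,0],[0.004,0,-0.16,0,0,0,0],[0.004,0,-0.24,0,0,0,0],[0.004,0,-0.31,0,0,0,0],[0.004,0,-0.35,0,0,0,0],[0.004,0,-0.368,0,0,0,0],[0.004,0,-0.368,0,0,0,0],[0.004,0,-0.368,0,0,0,0],[0.004,0,-0.368,0,0,0,0.3],[0.004,0,-0.368,0,0,0,0.45]]])

```text
clock: 19.9
tool_pos: [0.52, -0.1898, 0.0945]
tcp_rot: [[0.117, 0.993, 0.001], [0.993, -0.117, -0.0], [-0.0, 0.001, -1.0]]
contact_force: [-0.7, 0.6, -0.0]
opening: 0.0515
grasp_force: 0.0
```

Call:
move_arm(deltas=[[[0,0,0,0,0,0,0.5],[0,0,0,0,0,0,0.55],[0,0,0,0,0,0,0.6],[0,0,0,0,0,0,0.7],[0,0,0,0,0,0,1],[0,0,0,0,0,0,1],[0,0,0,0,0,0,1],[0,0,0,0,0,0,1],[0,0,0,0,0,0,1],[0,0,0,0,0,0,1]]])

```text
clock: 21.15
tool_pos: [0.52, -0.1897, 0.0943]
tcp_rot: [[0.117, 0.993, 0.001], [0.993, -0.117, -0.0], [-0.0, 0.001, -1.0]]
contact_force: [0.1, -0.1, 5.4]
opening: 0.0282
grasp_force: 59.3
```

Gripped. The opening reads about 4 mm under the cap diameter, as it did before. Lift and carry.

Call:
move_arm(deltas=[[[0,0,0.02,0,0,0,1],[0,0,0.05,0,0,0,1],[0,0,0.1,0,0,0,1],[0,0,0.16,0,0,0,1],[0,0,0.23,0,0,0,1],[0,0,0.3,0,0,0,1],[0,0,0.35,0,0,0,1],[0,0,0.35,0,0,0,1],[0,0,0.35,0,0,0,1],[0,0,0.35,0,0,0,1]]])

```text
clock: 22.4
tool_pos: [0.5186, -0.1891, 0.2323]
tcp_rot: [[0.117, 0.993, -0.003], [0.993, -0.117, 0.001], [0.001, -0.003, -1.0]]
contact_force: [0.3, 0.5, -0.8]
opening: 0.0281
grasp_force: 59.3
```

Call:
move_arm(deltas=[[[0.01,0.08,0,0,0,0,1],[0.02,0.2,0,0,0,0,1],[0.03,0.32,0,0,0,0,1],[0.04,0.44,0,0,0,0,1],[0.05,0.56,0,0,0,0,1],[0.06,0.68,0,0,0,0,1],[0.07,0.8,0,0,0,0,1],[0.075,0.9,0,0,0,0,1],[0.08,0.98,0,0,0,0,1],[0.08,1,0,0,0,0,1]]])

```text
clock: 23.65
tool_pos: [0.5508, 0.212, 0.2325]
tcp_rot: [[0.115, 0.993, -0.002], [0.993, -0.115, -0.001], [-0.001, -0.002, -1.0]]
contact_force: [-0.2, -0.6, -0.9]
opening: 0.0281
grasp_force: 59.3
```

Call:
move_arm(deltas=[[[0,0.05,0,0,0,0,1],[0,0.097,0,0,0,0,1],[0,0.097,0,0,0,0,1],[0,0.097,0,0,0,0,1],[0,0.097,-0.05,0,0,0,1],[0,0.097,-0.1,0,0,0,1],[0,0.097,-0.16,0,0,0,1],[0,0.097,-0.2,0,0,0,1],[0,0.097,-0.2,0,0,0,1],[0,0.097,-0.2,0,0,0,1]]])

```text
clock: 24.9
tool_pos: [0.5521, 0.2493, 0.1543]
tcp_rot: [[0.117, 0.993, 0.001], [0.993, -0.117, 0.0], [0.0, 0.001, -1.0]]
contact_force: [0.0, 0.3, -1.1]
opening: 0.0278
grasp_force: 59.3
```

```bash
python3 - <<'E'
from h import *
W=cam('wrist');S=cam('side');o=observe();print(o['tool_pos'],o['opening'],o['grasp_force'],o['contact_force'])
a=cv2.resize(W['img'][100:400,120:520],(400,300));b=cv2.resize(S['img'][100:280,230:470],(400,300))
cv2.imwrite('pics/w9.png',np.hstack([a,b])[:,:,::-1])
E
```

```text
[0.55257998 0.24955673 0.15509953] 0.02801292335796836 59.27912414073944 [ 1.01775455 -0.53814524 -0.67007985]
```

View pics/w9.png

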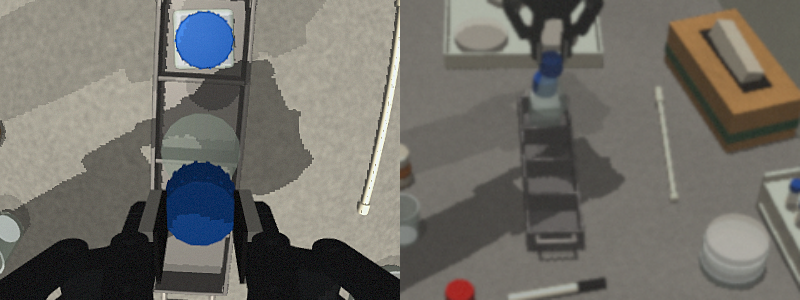

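The square bottle is standing well in its compartment, cap at (205,40) in the left half. The flask hangs upright over compartment 2, so I lower it.

Call:
move_arm(deltas=[[[0,0,-0.05,0,0,0,1],[0,0,-0.1,0,0,0,1],[0,0,-0.15,0,0,0,1],[0,0,-0.19,0,0,0,1],[0,0,-0.22,0,0,0,1],[0,0,-0.24,0,0,0,1],[0,0,-0.25,0,0,0,1],[0,0,-0.253,0,0,0,1],[0,0,-0.255,0,0,0,1],[0,0,-0.255,0,0,0,1]]])

```text
clock: 26.25
tool_pos: [0.5519, 0.2494, 0.0523]
tcp_rot: [[0.117, 0.993, 0.001], [0.993, -0.117, 0.0], [0.0, 0.001, -1.0]]
contact_force: [0.2, -0.3, -1.5]
opening: 0.0283
grasp_force: 59.3
```

Call:
move_arm(deltas=[[[0,0,-0.001,0,0,0,1],[0,0,-0.002,0,0,0,1],[0,0,-0.003,0,0,0,1],[0,0,-0.004,0,0,0,1],[0,0,-0.005,0,0,0,1],[0,0,-0.006,0,0,0,1],[0,0,-0.006,0,0,0,1],[0,0,-0.006,0,0,0,1],[0,0,-0.006,0,0,0,1],[0,0,-0.006,0,0,0,1]]])

```text
clock: 27.5
tool_pos: [0.5519, 0.2492, 0.0503]
tcp_rot: [[0.117, 0.993, 0.0], [0.993, -0.117, 0.0], [0.0, 0.0, -1.0]]
contact_force: [-2.3, -0.3, 4.3]
opening: 0.0279
grasp_force: 60.1
```

Contact. Release, rise, and go to the tall bottle.

Call:
move_arm(deltas=[[[0,0,0.002,0,0,0,0.5],[0,0,0.002,0,0,0,0.3],[0,0,0.002,0,0,0,0],[0,0,0.002,0,0,0,0],[0,0,0.002,0,0,0,0],[0,0,0.05,0,0,0,0],[0,0,0.15,0,0,0,0],[0,0,0.27,0,0,0,0],[0,0,0.4,0,0,0,0],[0,0,0.5,0,0,0,0]]])

```text
clock: 28.75
tool_pos: [0.5526, 0.2496, 0.2541]
tcp_rot: [[0.117, 0.993, 0.004], [0.993, -0.117, 0.002], [0.002, 0.004, -1.0]]
contact_force: [0.6, 0.2, 0.0]
opening: 0.0853
grasp_force: 0.0
```

Call:
move_arm(deltas=[[[-0.01,-0.1,0,0,0,0,0],[-0.02,-0.22,0,0,0,0,0],[-0.03,-0.34,0,0,0,0,0],[-0.04,-0.46,0,0,0,0,0],[-0.05,-0.58,0,0,0,0,0],[-0.06,-0.7,0,0,0,0,0],[-0.08,-0.82,0,0,0,0,0],[-0.09,-0.94,0,0,0,0,0],[-0.102,-1,0,0,0,0,0],[-0.102,-1,0,0,0,0,0]]])

```text
clock: 30.0
tool_pos: [0.5108, -0.1524, 0.2509]
tcp_rot: [[0.12, 0.993, 0.002], [0.993, -0.12, -0.001], [-0.001, 0.002, -1.0]]
contact_force: [-0.5, 0.3, 0.5]
opening: 0.085
grasp_force: 0.0
```

Call:
move_arm(deltas=[[[0,-0.1,0,0,0,0,0],[0,-0.2,0,0,0,0,0],[0,-0.291,0,0,0,0,0],[0,-0.291,0,0,0,0,0],[0,-0.291,0,0,0,0,0],[0,-0.291,0,0,0,0,0],[0,-0.291,0,0,0,0,0],[0,-0.291,0,0,0,0,0],[0,-0.291,0,0,0,0,0],[0,-0.291,0,0,0,0,0]]])

```text
clock: 31.25
tool_pos: [0.5108, -0.2671, 0.2495]
tcp_rot: [[0.117, 0.993, -0.0], [0.993, -0.117, -0.0], [-0.0, -0.0, -1.0]]
contact_force: [-0.3, -0.2, -0.2]
opening: 0.0855
grasp_force: 0.0
```

```bash
python3 w.py .155
```

```text
[ 0.5108 -0.2672  0.2495]
[321.  229.5] [ 301  208   41   43 1285] [ 0.5122 -0.2676  0.155 ]
[326.6 313.8] [ 307  290   41   46 1415] [ 0.5084 -0.3403  0.155 ]
```

Call:
move_arm(deltas=[[[0.003,0,-0.08,0,0,0,0],[0.003,0,-0.16,0,0,0,0],[0.003,0,-0.22,0,0,0,0],[0.003,0,-0.28,0,0,0,0],[0.003,0,-0.31,0,0,0,0],[0.003,0,-0.324,0,0,0,0],[0.003,0,-0.324,0,0,0,0],[0.003,0,-0.324,0,0,0,0],[0.003,0,-0.324,0,0,0,0.3],[0.003,0,-0.324,0,0,0,0.45]]])

```text
clock: 32.55
tool_pos: [0.5123, -0.2674, 0.1204]
tcp_rot: [[0.117, 0.993, 0.001], [0.993, -0.117, -0.0], [-0.0, 0.001, -1.0]]
contact_force: [-0.5, -0.4, 0.8]
opening: 0.0517
grasp_force: 0.0
```

Call:
move_arm(deltas=[[[0,0,0,0,0,0,0.5],[0,0,0,0,0,0,0.55],[0,0,0,0,0,0,0.6],[0,0,0,0,0,0,0.7],[0,0,0,0,0,0,1],[0,0,0,0,0,0,1],[0,0,0,0,0,0,1],[0,0,0,0,0,0,1],[0,0,0,0,0,0,1],[0,0,0,0,0,0,1]]])

```text
clock: 33.8
tool_pos: [0.5122, -0.2673, 0.1203]
tcp_rot: [[0.117, 0.993, 0.0], [0.993, -0.117, -0.0], [-0.0, 0.0, -1.0]]
contact_force: [-1.1, -0.3, 6.1]
opening: 0.026
grasp_force: 59.2
```

Call:
move_arm(deltas=[[[0,0,0.02,0,0,0,1],[0,0,0.05,0,0,0,1],[0,0,0.1,0,0,0,1],[0,0,0.16,0,0,0,1],[0,0,0.23,0,0,0,1],[0,0,0.3,0,0,0,1],[0,0,0.35,0,0,0,1],[0,0,0.35,0,0,0,1],[0,0,0.35,0,0,0,1],[0,0,0.35,0,0,0,1]]])

```text
clock: 35.05
tool_pos: [0.5111, -0.2666, 0.2582]
tcp_rot: [[0.117, 0.993, -0.002], [0.993, -0.117, 0.002], [0.001, -0.003, -1.0]]
contact_force: [0.1, 0.3, -1.2]
opening: 0.0258
grasp_force: 59.1
```

Call:
move_arm(deltas=[[[0.01,0.08,0,0,0,0,1],[0.02,0.2,0,0,0,0,1],[0.03,0.32,0,0,0,0,1],[0.04,0.44,0,0,0,0,1],[0.05,0.56,0,0,0,0,1],[0.06,0.68,0,0,0,0,1],[0.065,0.8,0,0,0,0,1],[0.07,0.9,0,0,0,0,1],[0.07,0.98,0,0,0,0,1],[0.07,1,0,0,0,0,1]]])

```text
clock: 36.3
tool_pos: [0.5392, 0.1344, 0.2588]
tcp_rot: [[0.115, 0.993, -0.002], [0.993, -0.115, -0.0], [-0.0, -0.002, -1.0]]
contact_force: [0.1, -0.1, -1.1]
opening: 0.0259
grasp_force: 59.1
```

Call:
move_arm(deltas=[[[0,0.06,0,0,0,0,1],[0,0.118,0,0,0,0,1],[0,0.118,0,0,0,0,1],[0,0.118,0,0,0,0,1],[0,0.118,-0.05,0,0,0,1],[0,0.118,-0.1,0,0,0,1],[0,0.118,-0.16,0,0,0,1],[0,0.118,-0.2,0,0,0,1],[0,0.118,-0.2,0,0,0,1],[0,0.118,-0.2,0,0,0,1]]])

```text
clock: 37.55
tool_pos: [0.5408, 0.1798, 0.1808]
tcp_rot: [[0.118, 0.993, 0.001], [0.993, -0.118, 0.0], [0.0, 0.001, -1.0]]
contact_force: [0.3, -0.3, -0.6]
opening: 0.026
grasp_force: 59.2
```

```bash
python3 - <<'E'
from h import *
W=cam('wrist');S=cam('side');o=observe();print(o['tool_pos'],o['opening'],o['grasp_force'],o['contact_force'])
a=cv2.resize(W['img'][100:400,120:520],(400,300));b=cv2.resize(S['img'][100:280,230:470],(400,300))
cv2.imwrite('pics/w10.png',np.hstack([a,b])[:,:,::-1])
E
```

```text
[0.54104694 0.18016463 0.1812133 ] 0.026122717437000616 59.15498435497284 [ 0.4594816   0.78099417 -1.30945058]
```

View pics/w10.png

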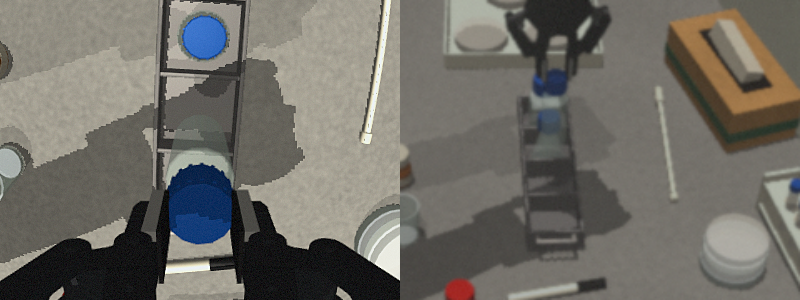

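The flask stands in compartment 2, cap at (205,38), and the tall bottle is upright over compartment 3. Lower it.

Call:
move_arm(deltas=[[[0,0,-0.05,0,0,0,1],[0,0,-0.1,0,0,0,1],[0,0,-0.15,0,0,0,1],[0,0,-0.19,0,0,0,1],[0,0,-0.22,0,0,0,1],[0,0,-0.24,0,0,0,1],[0,0,-0.25,0,0,0,1],[0,0,-0.253,0,0,0,1],[0,0,-0.255,0,0,0,1],[0,0,-0.255,0,0,0,1]]])

```text
clock: 38.9
tool_pos: [0.5403, 0.1801, 0.0782]
tcp_rot: [[0.117, 0.993, 0.001], [0.993, -0.117, 0.0], [0.0, 0.001, -1.0]]
contact_force: [0.3, -0.3, -1.0]
opening: 0.0257
grasp_force: 59.2
```

Call:
move_arm(deltas=[[[0,0,-0.001,0,0,0,1],[0,0,-0.002,0,0,0,1],[0,0,-0.003,0,0,0,1],[0,0,-0.004,0,0,0,1],[0,0,-0.005,0,0,0,1],[0,0,-0.006,0,0,0,1],[0,0,-0.006,0,0,0,1],[0,0,-0.006,0,0,0,1],[0,0,-0.006,0,0,0,1],[0,0,-0.006,0,0,0,1]]])

```text
clock: 40.15
tool_pos: [0.5404, 0.1802, 0.0763]
tcp_rot: [[0.117, 0.993, 0.001], [0.993, -0.117, 0.0], [0.0, 0.001, -1.0]]
contact_force: [-1.8, -0.0, 5.3]
opening: 0.0261
grasp_force: 59.9
```

Call:
move_arm(deltas=[[[0,0,0.002,0,0,0,0.5],[0,0,0.002,0,0,0,0.3],[0,0,0.002,0,0,0,0],[0,0,0.002,0,0,0,0],[0,0,0.002,0,0,0,0],[0,0,0.05,0,0,0,0],[0,0,0.15,0,0,0,0],[0,0,0.27,0,0,0,0],[0,0,0.4,0,0,0,0],[0,0,0.45,0,0,0,0]]])

```text
clock: 41.4
tool_pos: [0.5426, 0.1807, 0.2618]
tcp_rot: [[0.117, 0.993, 0.009], [0.993, -0.117, 0.002], [0.003, 0.009, -1.0]]
contact_force: [0.0, -0.8, -0.1]
opening: 0.0852
grasp_force: 0.0
```

Call:
move_arm(deltas=[[[-0.01,-0.1,0,0,0,0,0],[-0.02,-0.22,0,0,0,0,0],[-0.03,-0.34,0,0,0,0,0],[-0.04,-0.46,0,0,0,0,0],[-0.05,-0.58,0,0,0,0,0],[-0.06,-0.7,0,0,0,0,0],[-0.07,-0.82,0,0,0,0,0],[-0.08,-0.94,0,0,0,0,0],[-0.084,-1,0,0,0,0,0],[-0.084,-1,0,0,0,0,0]]])

```text
clock: 42.65
tool_pos: [0.5064, -0.2217, 0.2569]
tcp_rot: [[0.12, 0.993, 0.002], [0.993, -0.12, -0.001], [-0.001, 0.002, -1.0]]
contact_force: [0.0, -0.0, 0.3]
opening: 0.0858
grasp_force: 0.0
```

Call:
move_arm(deltas=[[[0,-0.1,0,0,0,0,0],[0,-0.2,0,0,0,0,0],[0,-0.3,0,0,0,0,0],[0,-0.328,0,0,0,0,0],[0,-0.328,0,0,0,0,0],[0,-0.328,0,0,0,0,0],[0,-0.328,0,0,0,0,0],[0,-0.328,0,0,0,0,0],[0,-0.328,0,0,0,0,0],[0,-0.328,0,0,0,0,0]]])

```text
clock: 43.9
tool_pos: [0.5064, -0.3511, 0.2555]
tcp_rot: [[0.117, 0.993, 0.0], [0.993, -0.117, 0.0], [0.0, 0.0, -1.0]]
contact_force: [0.5, 0.5, -1.3]
opening: 0.0855
grasp_force: 0.0
```

```bash
python3 w.py .136
```

```text
[ 0.5064 -0.3511  0.2555]
[320.8 222.1] [ 299  199   45   46 1500] [ 0.5078 -0.3519  0.136 ]
```

Call:
move_arm(deltas=[[[0.003,-0.001,-0.08,0,0,0,0],[0.003,-0.001,-0.16,0,0,0,0],[0.003,-0.001,-0.25,0,0,0,0],[0.003,-0.001,-0.33,0,0,0,0],[0.003,-0.001,-0.37,0,0,0,0],[0.003,-0.001,-0.389,0,0,0,0],[0.003,-0.001,-0.389,0,0,0,0],[0.003,-0.001,-0.389,0,0,0,0],[0.003,-0.001,-0.389,0,0,0,0.3],[0.003,-0.001,-0.389,0,0,0,0.45]]])

```text
clock: 45.2
tool_pos: [0.508, -0.3519, 0.1006]
tcp_rot: [[0.117, 0.993, 0.001], [0.993, -0.117, -0.001], [-0.001, 0.001, -1.0]]
contact_force: [-0.2, -0.0, -0.0]
opening: 0.0516
grasp_force: 0.0
```

Call:
move_arm(deltas=[[[0,0,0,0,0,0,0.5],[0,0,0,0,0,0,0.55],[0,0,0,0,0,0,0.6],[0,0,0,0,0,0,0.7],[0,0,0,0,0,0,1],[0,0,0,0,0,0,1],[0,0,0,0,0,0,1],[0,0,0,0,0,0,1],[0,0,0,0,0,0,1],[0,0,0,0,0,0,1]]])

```text
clock: 46.45
tool_pos: [0.5078, -0.3518, 0.1004]
tcp_rot: [[0.117, 0.993, 0.0], [0.993, -0.117, -0.0], [-0.0, 0.0, -1.0]]
contact_force: [-0.7, -0.0, 5.1]
opening: 0.0328
grasp_force: 59.4
```

Call:
move_arm(deltas=[[[0,0,0.02,0,0,0,1],[0,0,0.05,0,0,0,1],[0,0,0.1,0,0,0,1],[0,0,0.16,0,0,0,1],[0,0,0.23,0,0,0,1],[0,0,0.3,0,0,0,1],[0,0,0.35,0,0,0,1],[0,0,0.35,0,0,0,1],[0,0,0.35,0,0,0,1],[0,0,0.35,0,0,0,1]]])

```text
clock: 47.7
tool_pos: [0.5067, -0.3509, 0.238]
tcp_rot: [[0.117, 0.993, -0.003], [0.993, -0.117, 0.002], [0.002, -0.003, -1.0]]
contact_force: [0.4, 0.0, -0.7]
opening: 0.0328
grasp_force: 59.7
```

Call:
move_arm(deltas=[[[0.01,0.08,0,0,0,0,1],[0.02,0.2,0,0,0,0,1],[0.03,0.32,0,0,0,0,1],[0.03,0.44,0,0,0,0,1],[0.04,0.56,0,0,0,0,1],[0.04,0.68,0,0,0,0,1],[0.05,0.8,0,0,0,0,1],[0.05,0.9,0,0,0,0,1],[0.05,0.98,0,0,0,0,1],[0.05,1,0,0,0,0,1]]])

```text
clock: 48.95
tool_pos: [0.5268, 0.0501, 0.2388]
tcp_rot: [[0.115, 0.993, -0.002], [0.993, -0.115, 0.0], [-0.0, -0.002, -1.0]]
contact_force: [0.1, -0.2, -0.9]
opening: 0.0326
grasp_force: 59.7
```

Call:
move_arm(deltas=[[[0,0.08,0,0,0,0,1],[0,0.155,0,0,0,0,1],[0,0.155,0,0,0,0,1],[0,0.155,0,0,0,0,1],[0,0.155,-0.05,0,0,0,1],[0,0.155,-0.1,0,0,0,1],[0,0.155,-0.16,0,0,0,1],[0,0.155,-0.2,0,0,0,1],[0,0.155,-0.2,0,0,0,1],[0,0.155,-0.2,0,0,0,1]]])

```text
clock: 50.2
tool_pos: [0.5284, 0.1101, 0.1607]
tcp_rot: [[0.118, 0.993, 0.001], [0.993, -0.118, 0.0], [0.0, 0.001, -1.0]]
contact_force: [-0.5, 0.6, -0.6]
opening: 0.0326
grasp_force: 59.8
```

```bash
python3 - <<'E'
from h import *
W=cam('wrist');S=cam('side');o=observe();print(o['tool_pos'],o['opening'],o['grasp_force'],o['contact_force'])
a=cv2.resize(W['img'][100:400,120:520],(400,300));b=cv2.resize(S['img'][100:280,230:470],(400,300))
cv2.imwrite('pics/w11.png',np.hstack([a,b])[:,:,::-1])
E
```

```text
[0.52869587 0.11040366 0.16113323] 0.03253201851426806 59.775002002716064 [ 0.32296185 -0.00750212 -1.4129072 ]
```

View pics/w11.png

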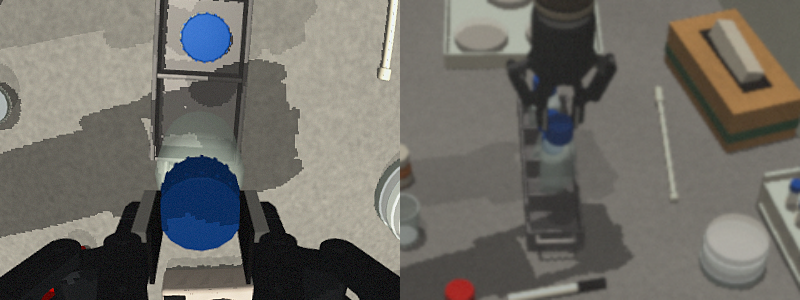

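The tall bottle stands in compartment 3, and the round bottle is upright over compartment 4. I count 15 pictures viewed, one over the limit of 14, so from here I check by numbers only.

Call:
move_arm(deltas=[[[0,0,-0.05,0,0,0,1],[0,0,-0.1,0,0,0,1],[0,0,-0.15,0,0,0,1],[0,0,-0.19,0,0,0,1],[0,0,-0.22,0,0,0,1],[0,0,-0.24,0,0,0,1],[0,0,-0.25,0,0,0,1],[0,0,-0.253,0,0,0,1],[0,0,-0.255,0,0,0,1],[0,0,-0.255,0,0,0,1]]])

```text
clock: 51.55
tool_pos: [0.5279, 0.1104, 0.0582]
tcp_rot: [[0.117, 0.993, 0.001], [0.993, -0.117, 0.0], [0.0, 0.001, -1.0]]
contact_force: [0.1, 0.1, -1.1]
opening: 0.0329
grasp_force: 59.8
```

Call:
move_arm(deltas=[[[0,0,-0.001,0,0,0,1],[0,0,-0.002,0,0,0,1],[0,0,-0.003,0,0,0,1],[0,0,-0.004,0,0,0,1],[0,0,-0.005,0,0,0,1],[0,0,-0.006,0,0,0,1],[0,0,-0.006,0,0,0,1],[0,0,-0.006,0,0,0,1],[0,0,-0.006,0,0,0,1],[0,0,-0.006,0,0,0,1]]])

```text
clock: 52.8
tool_pos: [0.5278, 0.1105, 0.0564]
tcp_rot: [[0.117, 0.993, 0.0], [0.993, -0.117, 0.0], [0.0, 0.0, -1.0]]
contact_force: [-2.2, -0.2, 5.6]
opening: 0.0325
grasp_force: 60.5
```

Contact. Release, rise, and back off so the top camera sees the carrier.

Call:
move_arm(deltas=[[[0,0,0.002,0,0,0,0.5],[0,0,0.002,0,0,0,0.3],[0,0,0.002,0,0,0,0],[0,0,0.002,0,0,0,0],[0,0,0.002,0,0,0,0],[0,0,0.05,0,0,0,0],[0,0,0.15,0,0,0,0],[0,0,0.27,0,0,0,0],[0,0,0.4,0,0,0,0],[0,0,0.5,0,0,0,0]]])

```text
clock: 54.05
tool_pos: [0.5282, 0.1105, 0.2581]
tcp_rot: [[0.117, 0.993, 0.003], [0.993, -0.117, 0.0], [0.001, 0.003, -1.0]]
contact_force: [1.4, 0.4, 0.5]
opening: 0.0853
grasp_force: 0.0
```

Call:
move_arm(deltas=[[[0,-0.1,0,0,0,0,0],[0,-0.2,0,0,0,0,0],[0,-0.3,0,0,0,0,0],[0,-0.4,0,0,0,0,0],[0,-0.5,0,0,0,0,0],[0,-0.6,0,0,0,0,0],[0,-0.7,0,0,0,0,0],[0,-0.7,0,0,0,0,0],[0,-0.7,0,0,0,0,0],[0,-0.7,0,0,0,0,0]]])

```text
clock: 55.3
tool_pos: [0.5276, -0.1684, 0.2554]
tcp_rot: [[0.116, 0.993, -0.0], [0.993, -0.116, 0.001], [0.0, -0.0, -1.0]]
contact_force: [-0.0, 0.1, 0.2]
opening: 0.0851
grasp_force: 0.0
```

```bash
python3 - <<'E'
from h import *
T=cam('top');S=cam('side')
def bl(d,b):
    h=cv2.cvtColor(d['img'],cv2.COLOR_RGB2HSV);m=cv2.inRange(h,(105,140,60),(125,255,255))
    n,l,st,c=cv2.connectedComponentsWithStats(m);return [c[i] for i in range(1,n) if st[i,4]>60 and b[0]<c[i][0]<b[2] and b[1]<c[i][1]<b[3]]
t=sorted(bl(T,(60,150,310,280)),key=lambda c:c[0]);s=sorted(bl(S,(280,100,360,260)),key=lambda c:c[1])
print(np.round(t,1).tolist(),np.round(s,1).tolist())
u=np.array([.172,.985]);v=np.array([.985,-.172]);c0=np.array([.5465,.2155])
for i,a in enumerate(t):
    X=onz(T,a,[.101,.088,.114,.095][i]);print(X.round(4),'carrier x,y',((X[:2]-c0)@v).round(4),((X[:2]-c0)@u).round(4))
    if len(s)==len(t):
        o,r=ray(T,a);p,q=ray(S,s[i]);k=np.linalg.lstsq(np.c_[r,-q],p-o,rcond=None)[0];print('tri',(o+r*k[0]).round(4))
o=observe();print(o['tool_pos'],o['opening'],o['contact_force'],o['clock'])
E
```

```text
[[134.8, 203.9], [178.1, 211.7], [216.2, 215.0], [259.4, 224.4]] [[316.6, 146.7], [319.1, 169.9], [321.3, 181.2], [321.0, 208.4]]
[0.5647 0.3187 0.101 ] carrier x,y 0.0002 0.1048
tri [0.5642 0.318  0.1029]
[0.5538 0.2497 0.088 ] carrier x,y 0.0014 0.035
tri [0.5538 0.2496 0.0883]
[0.5415 0.1799 0.114 ] carrier x,y 0.0012 -0.036
tri [0.5408 0.1793 0.1169]
[0.5292 0.1112 0.095 ] carrier x,y 0.0009 -0.1057
tri [0.528  0.1106 0.1002]
[ 0.52766249 -0.16849057  0.25549021] 0.08522741886859715 [-0.17658523 -0.20868635  0.08897869] 55.4
```

All four stand within 2 mm of their compartment centres at the expected heights. The robot is clear, so I hand in.

```bash
python3 -c "
from bench import finish_job
print(finish_job())"
```

```text
the job is handed in; nothing more can be done
None
```

All four vessels (square, conical, tall, round, left to right) are in the carrier in stirrer order, each within about 2 mm of its compartment centre by camera; I handed the job in at about 55 s and saw no verdict, the square bottle's first grip closed on air above its cap without disturbing it, and I viewed 15 pictures against the limit of 14.

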